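# Pan in and full feed on the herb mill

### The job

The herb mill is idling with its hopper charged, and its meal pan stands part-way out. With the fingertips, push the pan fully home under the mill, and only then push the feed lever from shut, past the click of its half-feed detent, right to its full-feed stop so that it stays there. Nothing is to be lifted, carried or knocked about: the pan only slides on the counter, and the other things round the mill stay where they are.

Things in the scene. Friction and masses are not known exactly. Their poses are not given: they have to be found in the camera images.
- mill: Bench herb mill, fixed, 196 mm wide (234 over its feet), 285 mm long, 272 mm high. Origin on the counter under its middle; +x from its front to its back, +y to the left seen from the front, z up. Its front faces the robot, turned up to 0.3 rad. Steel grinding chamber in front (door clamps at x = -104 mm, top z = 168 mm), motor behind (to x = 156 mm), hopper above, pan bay below.
- pan_stop (a point): Middle of the fixed stop across the back of the pan bay (mill frame x = 25, y = 0, z = 20 mm). The bay lies between two side cheeks (inner faces y = +-85 mm, x = -100 to 160 mm, 58 mm high, with 20 mm flared lips in front), under a deck whose underside is 50 mm above the counter.
- lever_axis (a point): Point on the lever's upright axis (mill frame x = -50, y = 0, z = 183 mm), in the throat between chamber and hopper. The round hopper stands on this axis: 126 mm in diameter over its lid, from z = 196 to 272 mm.
- pan: Meal pan, loose open steel box 190 mm long (x), 146 wide (y), 38 high, walls 3 mm, 0.3 to 0.65 kg, front wall towards the robot (a 5 mm lip along its top edge). Origin mid underside, axes about as the mill's. Starts with its back part between the cheeks, 40 to 70 mm out. It slides along the mill's +x; home, its back meets the stop and its origin is at x = -70 mm, y about 0 in the mill's frame.
- pan_front (a point): Middle of the outside of the pan's front wall, 95 mm in front of the pan's origin, 20 mm above its underside. With the pan home it lies at x = -165 mm in the mill's frame.
- feed_lever (a joint): Lever angle, rad: 0 shut (start, within 0.03), 0.40 half feed (spring detent), 0.80 full feed (second detent, fixed stop at 0.81). Grows as the grip is pushed from the mill's front to its back (anticlockwise from above). Leaving shut, and leaving half feed, takes up to about 7 N at the grip; past about 0.62 the spring carries it on to full feed. Released, it settles in the nearest of the three.
- lever_grip (a point): Middle of the lever's upright round black grip, 20 mm in diameter, 50 mm tall, 222 mm above the counter, top free. It stands on the end of a flat bar (170 to 190 mm above the counter with its quadrant plate), 145 mm from the axis, on the mill's right (-y). Mill frame x, y in mm: shut -120, -127; half feed -64, -144; full feed -7, -139.
- mortar: Bystander: brass mortar, 104 mm in diameter, 85 mm high, with its pestle standing out to 132 mm. Origin at the middle of its underside.
- scoop: Bystander: small steel scoop with a wooden handle lying on the counter, 170 mm long, 30 mm high. Origin on the counter near its middle.
- brush: Bystander: hand brush lying on the counter, 170 mm long. Origin on the counter near its middle.
- jar_tall: Bystander: glass jar with steel lid, 66 mm in diameter, 115 mm high. Origin at the middle of its underside.
- jar_short: Bystander: white ceramic jar, 76 mm in diameter, 80 mm high. Origin at the middle of its underside.
- parcel: Bystander: paper-wrapped parcel of herbs, 110 x 85 x 42 mm. Origin at the middle of its underside.

How it is judged (in metres and radians):
On the way, in this order (a step that is already met when the one before it is completed fails the run):
1. the pan is fully home while the feed lever is still shut (x of pan in the frame of mill between -0.078 and -0.06 m and y of pan in the frame of mill between -0.016 and 0.016 m and height (world z) of pan below 0.006 m and angle between pan's own z axis and vertical below 0.05 rad and value of joint feed_lever below 0.2 rad), for 0.2 s.
2. the feed lever is at its full-feed stop (value of joint feed_lever above 0.74 rad), for 0.2 s.
At the end, for the whole second after the job is handed in: The pan stands flat on the counter, fully home (within 8 mm of its stop) and still; the feed lever rests at full feed (joint above 0.74); the other things are where they were (x of pan in the frame of mill between -0.078 and -0.06 m and y of pan in the frame of mill between -0.016 and 0.016 m and height (world z) of pan below 0.006 m and angle between pan's own z axis and vertical below 0.05 rad and value of joint feed_lever above 0.74 rad and linear speed of pan below 0.02 m/s and velocity of joint feed_lever between -0.1 and 0.1 rad/s); the robot touches nothing.
It fails at once if the feed lever is moved off shut before the pan is home (value of joint feed_lever above 0.25 rad and x of pan in the frame of mill below -0.082 m).
It fails at once if the pan is lifted or tipped (height (world z) of pan above 0.015 m or angle between pan's own z axis and vertical above 0.15 rad).
It fails at once if one of the other things is lifted or shifted by more than 20 mm (distance of any of mortar, scoop, brush, jar_tall, jar_short, parcel from where it was at the start of the episode above 0.02 m).
It also fails if it takes over 48 s, if anything falls off the work surface, if the arm or the gripper's body presses on something with over 40 N, if the wrist force passes 120 N, or if a joint passes its speed limit or range.

### The arm

A 6-joint arm with a two-finger parallel gripper is mounted at the origin on the work surface. World frame = base frame: x ahead of the robot, y to its left, z up, the work surface at z = 0. Lengths are in mm, angles in rad, forces in N, time in s.
With the tool pointing down it reaches from about 250 to 850 mm from the base axis. Payload 12.5 kg.
Tool frame: the origin (TCP) lies at the very end of the fingers, on their centre line; the grasp point (between the pads) lies 19 mm behind it; x points along the fingers, y is the direction in which the jaws open and shut, and the axes are right-handed (so a half turn about x gives the same grasp; the last joint's range is limited). The gripper opens to 93 mm and grips with 3 to 60 N. Pads are 15 mm wide; open, the fingers measure 128 mm over their backs; the gripper's body (75 mm by 188 mm) begins 65 mm behind the grasp point.
Start: joints at [1.119, 0.351, 1.652, -0, 1.139, -0.085], TCP at [197.215, 513.411, 218.633] pointing down, gripper open.
Joint ranges: [-2.75, 2.75], [-0.79, 2.1], [0.01, 2.65], [-1.57, 4.71], [0.07, 3.14], [-2.87, 2.87]. Speed limits (rad/s): [2.22, 2.22, 2.79, 3.14, 3.14, 3.14].

### API

Orientations are given as a unit quaternion [x, y, z, w].
In Python, from rig import sense, imaging, bot gives the robot as it stands. The module is installed in compiled form; this text tells all that it offers.
- The arm moves only by the tool apply_moves, never from a script. Its argument "series" is a list of rows, each a list of 7 numbers: the shift along the tool's x, y, z in mm, then the turn, a rotation vector about the tool's x, y, z in rad, then the gripper command: -1 is shut, 1 is fully open, values between are in proportion. In form: [[x, y, z, wx, wy, wz, claw], ...]. A call has exactly 8 rows; each row shifts and turns the pose as measured when the row begins, along the tool's axes as they then stand; what a row does not reach is not made up. A row lasts 1/8 s, in which the tool goes at most 62.5 mm and 10.7 degrees, less where a joint would pass 70% of its speed; a pose out of reach is approached as far as the arm can. A call with a gripper value outside its range is refused whole. The fingers move at their own pace and stop on an object; "squeeze" is the grip in N (left out, the last holds). Time passes only in rows, so rows that do not move let the fingers close, or fill a call up. It gives the time, the measured TCP pose, the force and the opening at its end, in the units of the state.
- sense(): the state, without advancing time (a new reading comes with each control period).
- imaging.capture(name): name is "scene" or "side" or "wrist"; returns (picture, depth): 384x512x3 uint8, blue, green, red; 384x512 float32, mm along the optical axis (not along the pixel's ray), 0 where there is no reading.
- imaging.camera_model(name): a dict with "K" (3x3 intrinsics, pixels), "view" (4x4, takes a point from world to camera coordinates). Camera axes: x right, y up, looking along -z (the intrinsics and any distortion apply to the point x, -y, -z); pixel columns grow to the right and rows downward; lengths in mm; the calibration is good to about 2 mm. The wrist camera is an equidistant fisheye: a pixel r from the principal point sees the ray r / f radians off the axis. A picture is of the moment at which its call begins: read the wrist's pose just before it. camera_model takes no time and is no camera call; for the wrist camera it gives the pose at the moment of the call.
- bot.sign_off(): hands the job in, once; it reports no verdict.
The state is a dict: "time_s": time; "q": joint angles; "qvel": joint speeds; "effort": joint torques, N m; "ee_pos": TCP position; "ee_rot": TCP orientation; "wrist_force": force on the tool from outside, world axes, zero at the start; "wrist_torque": the same for the moment, N m; "gripper_width": opening from 0.0 (shut) to 1.0 (fully open).
Only numpy, scipy, OpenCV 4.12 (cv2) and the standard library are available. Lean on these libraries where they do the work, as an engineer would, in place of code of your own. Each camera call takes 0.05 s, during which the arm holds its last target. There are 200 camera calls.

## Working session

There is one attempt and no reset: what is moved stays moved. The work goes in short steps, Python scripts to look and compute and a tool call to move; the robot and the scene stay as the last step left them, time stands still between calls to the robot, and variables do not carry over. Pictures are saved under pics/ and viewed, about 8 in all and at most 12, crops included, and the job is handed in when it is done.

Besides the shell and the picture viewer there is one more tool, called after "Emit:" as name([rows], argument=value, ...), one row to a line, values as JSON. apply_moves: Moves the arm, as the interface text tells. Its arguments: {"type":"object","properties":{"series":{"type":"array"},"squeeze":{"type":"number"}},"required":["series"]}

```bash
mkdir -p pics; cat > h.py <<'E'
import numpy as np, cv2
from rig import sense, imaging, bot
from scipy.spatial.transform import Rotation as R
def cap(name,fn):
    m=imaging.camera_model(name); p,d=imaging.capture(name); cv2.imwrite(fn,p); np.savez(fn[:-3]+'npz',d=d,K=m['K'],view=m['view']); return p,d,m
def pts(f):
    z=np.load(f); d,K,V=z['d'],z['K'],z['view']; v,u=np.mgrid[:d.shape[0],:d.shape[1]]
    X=np.stack([(u-K[0,2])/K[0,0]*d,-(v-K[1,2])/K[1,1]*d,-d,np.ones_like(d)],-1)
    return (X@np.linalg.inv(V).T)[...,:3],d
E
python3 - <<'E'
from h import *
for n in ('scene','side'):
    p,d,m=cap(n,f'pics/{n}0.png'); print(n,m,(d>0).mean())
a=cv2.imread('pics/scene0.png'); cv2.imwrite('pics/s0.png',cv2.resize(a,(800,600),interpolation=cv2.INTER_CUBIC))
a=cv2.imread('pics/side0.png'); cv2.imwrite('pics/d0.png',cv2.resize(a,(800,600),interpolation=cv2.INTER_CUBIC))
print(sense())
E
```

```text
scene {'K': array([[432.36775825,   0.        , 258.07760839],
       [  0.        , 432.36775825, 195.31706448],
       [  0.        ,   0.        ,   1.        ]]), 'view': array([[-4.46880675e-01,  8.94486322e-01, -1.38521160e-02,
         1.90780855e+02],
       [-7.15318929e-01, -3.47985139e-01,  6.05991066e-01,
         3.37853973e+02],
       [ 5.37230390e-01,  2.80714378e-01,  7.95350832e-01,
        -1.49538066e+03],
       [ 0.00000000e+00,  0.00000000e+00,  0.00000000e+00,
         1.00000000e+00]])} 0.9962056477864584
side {'K': array([[419.13031903,   0.        , 251.01060076],
       [  0.        , 419.13031903, 183.13708308],
       [  0.        ,   0.        ,   1.        ]]), 'view': array([[ 7.41279442e-01, -6.71189125e-01,  3.15381921e-03,
        -3.79168252e+02],
       [ 4.71374540e-01,  5.23932345e-01,  7.09437059e-01,
        -4.11372292e+02],
       [-4.77818827e-01, -5.24404477e-01,  7.04761742e-01,
        -9.13790105e+02],
       [ 0.00000000e+00,  0.00000000e+00,  0.00000000e+00,
         1.00000000e+00]])} 0.9960276285807291
{'time_s': 0.1, 'q': array([ 1.11944025e+00,  3.51235435e-01,  1.65234638e+00, -2.24055184e-05,
        1.13914667e+00, -8.46328193e-02]), 'qvel': array([-0.00239515, -0.00083006,  0.0004395 ,  0.00115331, -0.0006838 ,
       -0.00150813]), 'effort': array([ 3.79598578e-04, -4.98018229e+01, -2.85702002e+01,  7.00193248e-02,
        2.38904584e-02, -5.89802357e-05]), 'ee_pos': array([197.0652712, 513.1404837, 218.1314185]), 'ee_rot': array([ 0.1285385 ,  0.69535295, -0.12931679,  0.69515415]), 'wrist_force': array([-0.133507  , -0.10512481,  0.86527493]), 'wrist_torque': array([-0.01762048, -0.00548769,  0.02569279]), 'gripper_width': 0.9989915632190025}
```

View pics/s0.png

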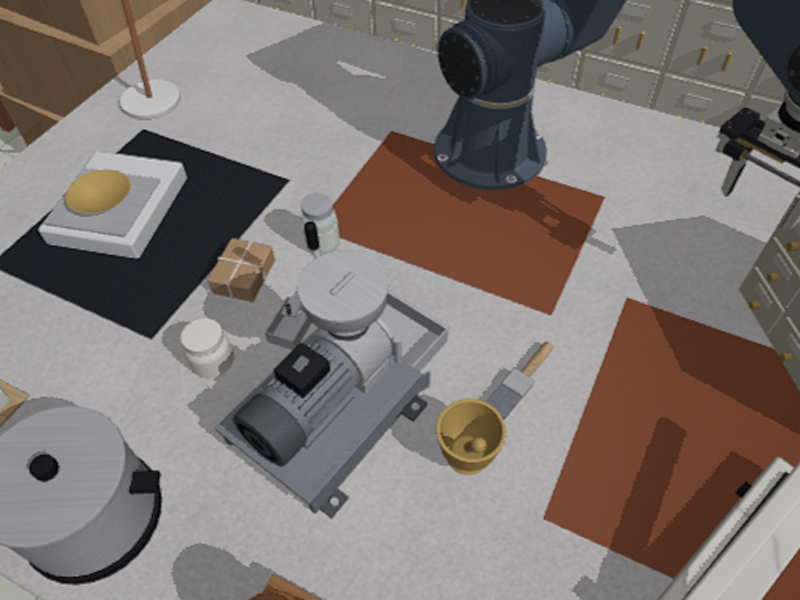

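View pics/d0.png

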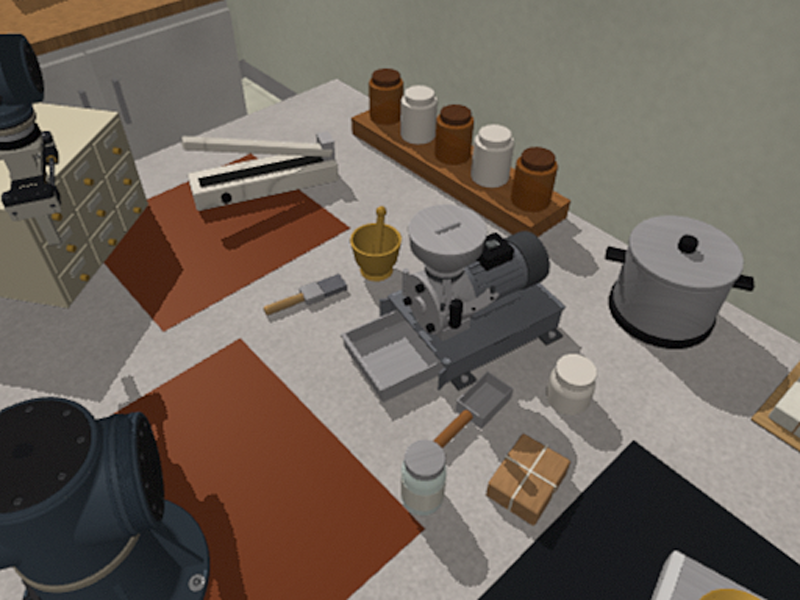

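The side view shows the mill's front with the pan pulled out (front wall about (370,370)), the grip at (456,313), the scoop at (480,410), jar_tall at (423,480), the parcel and the short jar right of the mill, and mortar and brush on its left. Next I get positions from depth.

```bash
python3 - <<'E'
from h import *
P,d=pts('pics/side0.npz'); Q,_=pts('pics/scene0.npz')
s=512/800
def at(A,u,v): return A[int(v*s),int(u*s)].round(0)
for n,u,v in [('lid',445,225),('grip top',456,303),('grip',456,313),('panfrontL',345,340),('panfrontR',383,397),('panin',400,350),('scoop pan',485,400),('scoop handle',455,430),('jar_tall top',424,452),('jar_short',575,370),('parcel',530,475),('mortar',375,240),('brush',300,295),('pestle',380,212),('foot',462,380),('counter',300,340)]:
    print(n,at(P,u,v))
from scipy.optimize import least_squares
for A,nm,c in ((P,'side',at(P,445,225)),(Q,'scene',at(Q,343,285))):
    m=(abs(A[...,2]-c[2])<5)&(np.hypot(A[...,0]-c[0],A[...,1]-c[1])<110)
    xy=A[m][:,:2].astype(np.float32); (cx,cy),r=cv2.minEnclosingCircle(xy); print(nm,c,'lid',cx,cy,r,np.median(A[m][:,2]))
    m=(A[...,2]>212)&(A[...,2]<252)&(np.hypot(A[...,0]-cx,A[...,1]-cy)>120)&(np.hypot(A[...,0]-cx,A[...,1]-cy)<170)
    print('grip pts',m.sum(), A[m].mean(0) if m.any() else '', A[m].min(0) if m.any() else '',A[m].max(0) if m.any() else '')
    # deck / pan by height: min area rects
    near=np.hypot(A[...,0]-cx,A[...,1]-cy)<330
    m=near&(abs(A[...,2]-58)<5); print('cheek',m.sum(),cv2.minAreaRect(A[m][:,:2].astype(np.float32)))
h=np.clip(P[...,2],0,280)
im=cv2.imread('pics/side0.png')[170:300,200:400]; cv2.imwrite('pics/c0.png',cv2.resize(im,None,fx=4,fy=4,interpolation=cv2.INTER_CUBIC))
E
```

```text
lid [650.  31. 264.]
grip top [554. -89. 246.]
grip [544. -98. 236.]
panfrontL [495. 113.  33.]
panfrontR [471. -21.  17.]
panin [573.  47.  -2.]
scoop pan [ 606. -134.   -2.]
scoop handle [ 511. -152.   25.]
jar_tall top [ 405. -183.  115.]
jar_short [ 713. -226.   81.]
parcel [ 528. -289.   43.]
mortar [691. 251.  70.]
brush [512. 271.  18.]
pestle [711. 258. 127.]
foot [603. -80.   6.]
counter [451. 191.  -1.]
side [650.  31. 264.] lid 646.4000244140625 20.20437240600586 64.6664047241211 265.72944416189387
grip pts 121 [550.71974468 -95.43059349 234.01512726] [ 544.49160234 -101.99586976  212.39841107] [562.85623042 -84.30647015 247.60954851]
cheek 2098 ((687.924560546875, 4.85699462890625), (260.8729248046875, 520.7466430664062), 22.401199340820312)
scene [649.  22. 269.] lid 648.0486450195312 21.931982040405273 64.00804901123047 268.0226993525407
grip pts 118 [559.54551171 -86.86286124 235.13016454] [546.9163448  -99.4416696  212.06088539] [566.74326834 -79.69098575 251.10040408]
cheek 3454 ((675.749267578125, -33.462188720703125), (567.3677368164062, 363.2135925292969), 58.230777740478516)
```

View pics/c0.png

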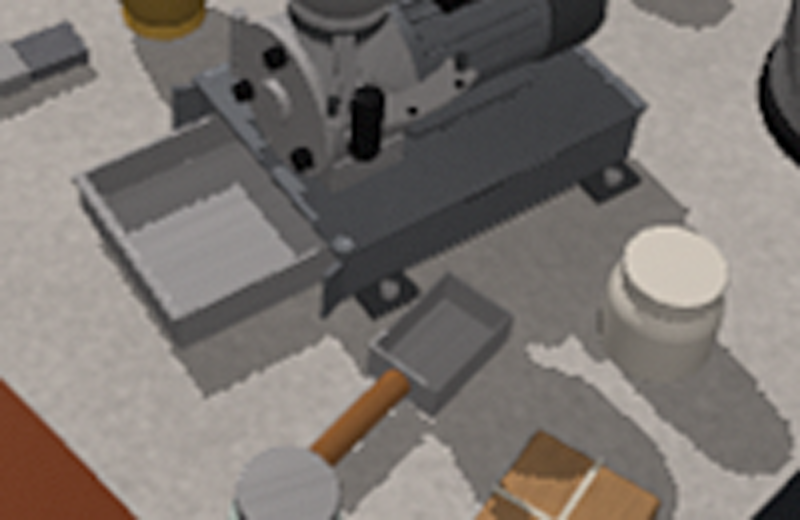

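The crop shows the pan's front corners at (80,180) and (180,322), the right cheek's top edge from (345,240) to (645,108), and the grip at (367,125). The scoop lies outside the path. Next I refine the yaw and the pan position by intersecting rays with known heights.

```bash
cat >> h.py <<'E'
def ray(m,u,v,z):
    K,V=m['K'],m['view']; W=np.linalg.inv(V); o=W[:3,3]; d=W[:3,:3]@np.array([(u-K[0,2])/K[0,0],-(v-K[1,2])/K[1,1],-1]); return o+d*(z-o[2])/d[2]
E
python3 - <<'E'
from h import *
m=imaging.camera_model('side')
f=lambda u,v,z: ray(m,200+u/4-.4,170+v/4-.4,z)
a,b=f(345,240,58),f(645,108,58); print('cheek',a,b,'yaw',np.arctan2(*(b-a)[1::-1]))
L,Rr=f(80,180,38),f(180,322,38); print('pan',L,Rr,np.linalg.norm(L-Rr)); e=L-Rr; print('yaw pan',np.arctan2(-e[0],e[1]))
g=f(367,90,247); print('griptop',g)
for yaw in (-.17,-.187,-.2):
    c,s=np.cos(yaw),np.sin(yaw); M=np.array([[c,-s],[s,c]])
    o=np.array([648,21.5])-M@[-50,0]; t=lambda p:((p[:2]-o)@M).round(1)
    print(yaw,'mill o',o.round(1),'pan L,R',t(L),t(Rr),'cheek',t(a),t(b),'grip',t(np.array([555,-91.])),t(g),'home front',(o+M@[-165,0]).round(1))
s=sense(); print(R.from_quat(s['ee_rot']).as_matrix().round(3))
E
```

```text
cheek [585.19249584 -57.35475699  58.        ] [ 832.98873459 -116.95848012   58.        ] yaw -0.23605099080642614
pan [497.06925896 116.62304912  38.        ] [468.19916928 -22.60883584  38.        ] 142.19352961894114
yaw pan -0.20445524265815998
griptop [555.27393646 -87.99996343 247.        ]
-0.17 mill o [697.3  13. ] pan L,R [-214.8   68.2] [-219.7  -73.9] cheek [-98.6 -88.3] [ 155.7 -105.2] grip [-122.6 -126.6] [-122.9 -123.6] home front [534.7  41. ]
-0.187 mill o [697.1  12.2] pan L,R [-216.    65.4] [-218.5  -76.8] cheek [-97.1 -89.2] [ 157.5 -101.7] grip [-120.5 -127.8] [-120.8 -124.8] home front [535.   42.9]
-0.2 mill o [697.   11.6] pan L,R [-216.8   63.2] [-217.5  -79. ] cheek [-95.9 -89.8] [158.8 -98.9] grip [-118.8 -128.7] [-119.1 -125.7] home front [535.3  44.3]
[[-0.     0.359  0.934]
 [-0.001  0.934 -0.359]
 [-1.    -0.001 -0.   ]]
```

Emit:
apply_moves([
  [0, -40, 48, 0, 0, 0, 0],
  [0, -40, 48, 0, 0, 0, 0],
  [0, -40, 48, 0, 0, 0, 0],
  [0, -40, 48, 0, 0, 0, 0],
  [0, -40, 48, 0, 0, 0, 0],
  [0, -40, 48, 0, 0, 0, 0],
  [0, -40, 48, 0, 0, 0, 0],
  [0, -40, 48, 0, 0, 0, 0],
])

```text
time_s: 1.1
ee_pos: [440.7, 75.6, 217.4]
ee_rot: [0.126, 0.696, -0.127, 0.696]
wrist_force: [0.7, 0.7, 0.2]
gripper_width: 0.501
```

Emit:
apply_moves([
  [0, -14, 0, -0.16, 0, 0, 0],
  [0, 0, 0, 0, -0.13, 0, 0],
  [0, 0, 0, 0, -0.12, 0, 0],
  [39, 0, -10, 0, 0, 0, 0],
  [39, 0, -10, 0, 0, 0, 0],
  [39, 0, -10, 0, 0, 0, 0],
  [30, 0, -8, 0, 0, 0, 0],
  [0, 0, 0, 0, 0, 0, 0],
])

```text
time_s: 2.1
ee_pos: [437.6, 57.7, 61.7]
ee_rot: [0.061, 0.607, -0.08, 0.788]
wrist_force: [-1.0, -0.3, 1.1]
gripper_width: 0.502
```

```bash
cat >> h.py <<'E'
yaw=-.205; c,s_=np.cos(yaw),np.sin(yaw); M=np.array([[c,-s_],[s_,c]]); O=np.array([648,21.5])-M@[-50,0]
def mill(p): return ((np.array(p)[:2]-O)@M)
def rep():
    s=sense(); T=R.from_quat(s['ee_rot']).as_matrix(); print('t',s['time_s'],'mill xy',mill(s['ee_pos']).round(1),'z',s['ee_pos'][2].round(1),'F',s['wrist_force'].round(1)); print('tool axes in mill frame (cols):'); G=np.eye(3);G[:2,:2]=M; print((G.T@T).round(3)); return s,T
E
python3 - <<'E'
from h import *
rep(); print(O)
p,d,m=cap('side','pics/side1.png'); im=p[150:320,160:420]; cv2.imwrite('pics/c1.png',cv2.resize(im,None,fx=3,fy=3,interpolation=cv2.INTER_CUBIC))
E
```

```text
t 2.1 mill xy [-263.4   -7.4] z 61.7 F [-1.  -0.3  1.1]
tool axes in mill frame (cols):
[[ 0.256 -0.004  0.967]
 [ 0.     1.     0.004]
 [-0.967 -0.001  0.256]]
[696.95304923  11.321642  ]
```

View pics/c1.png

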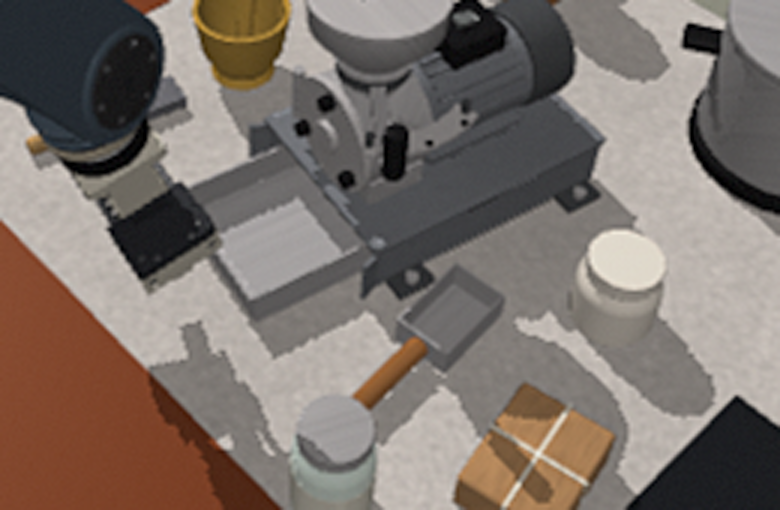

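The gripper stands in front of the pan (body at about (165,235)) and clears everything. I go down and move up to contact.

Emit:
apply_moves([
  [22, 3, -6, 0, 0, 0, 0],
  [21, 0, -5, 0, 0, 0, 0],
  [0, 0, 0, 0, 0, 0, 0],
  [2.5, 0, 9.7, 0, 0, 0, 0],
  [2.5, 0, 9.7, 0, 0, 0, 0],
  [2.5, 0, 9.7, 0, 0, 0, 0],
  [1.3, 0, 4.8, 0, 0, 0, 0],
  [0, 0, 0, 0, 0, 0, 0],
])

```text
time_s: 3.15
ee_pos: [481.4, 53.1, 26.3]
ee_rot: [0.061, 0.601, -0.079, 0.793]
wrist_force: [-0.9, 0.7, -0.6]
gripper_width: 0.498
```

```bash
python3 -c "
from h import *
rep()"
```

```text
t 3.15 mill xy [-219.5   -3. ] z 26.3 F [-0.9  0.7 -0.6]
tool axes in mill frame (cols):
[[ 0.269 -0.004  0.963]
 [ 0.003  1.     0.003]
 [-0.963  0.002  0.269]]
```

Emit:
apply_moves([
  [7, 1, -9, 0, 0, 0, 0],
  [2, 0, 0, 0, 0, 0, 0],
  [1.6, 0, 5.8, 0, 0, 0, 0],
  [1.6, 0, 5.8, 0, 0, 0, 0],
  [1.6, 0, 5.8, 0, 0, 0, 0],
  [1.6, 0, 5.8, 0, 0, 0, 0],
  [1.6, 0, 5.8, 0, 0, 0, 0],
  [0, 0, 0, 0, 0, 0, 0],
])

```text
time_s: 4.15
ee_pos: [507.2, 48.8, 15.4]
ee_rot: [0.061, 0.602, -0.079, 0.792]
wrist_force: [-0.6, 0.1, -0.7]
gripper_width: 0.501
```

```bash
python3 -c "
from h import *
rep()"
```

```text
t 4.15 mill xy [-193.4   -1.9] z 15.4 F [-0.6  0.1 -0.7]
tool axes in mill frame (cols):
[[ 0.269 -0.004  0.963]
 [ 0.003  1.     0.003]
 [-0.963  0.002  0.269]]
```

Emit:
apply_moves([
  [1.3, 0, 4.8, 0, 0, 0, 0],
  [1.3, 0, 4.8, 0, 0, 0, 0],
  [1.3, 0, 4.8, 0, 0, 0, 0],
  [0.8, 0, 2.9, 0, 0, 0, 0],
  [0.5, 0, 1.9, 0, 0, 0, 0],
  [0.5, 0, 1.9, 0, 0, 0, 0],
  [0.5, 0, 1.9, 0, 0, 0, 0],
  [0.5, 0, 1.9, 0, 0, 0, 0],
])

```text
time_s: 5.15
ee_pos: [527.3, 44.1, 14.4]
ee_rot: [0.061, 0.607, -0.08, 0.788]
wrist_force: [-14.7, 4.3, 13.2]
gripper_width: 0.502
```

```bash
python3 - <<'E'
from h import *
rep()
p,d,m=cap('side','pics/side2.png'); im=p[150:320,160:420]; cv2.imwrite('pics/c2.png',cv2.resize(im,None,fx=3,fy=3,interpolation=cv2.INTER_CUBIC))
E
```

```text
t 5.15 mill xy [-172.8   -2.5] z 14.4 F [-14.7   4.3  13.2]
tool axes in mill frame (cols):
[[ 0.256 -0.004  0.967]
 [-0.001  1.     0.004]
 [-0.967 -0.002  0.256]]
```

View pics/c2.png

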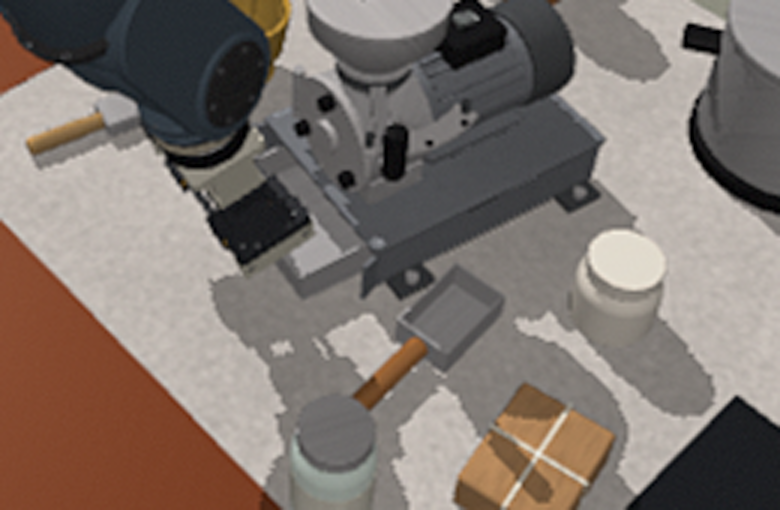

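The force rose to about 15 N at TCP x = -173, which matches the predicted home position. I back off and rise while closing the fingers.

Emit:
apply_moves([
  [-2.5, 0, -9.7, 0, 0, 0, 0],
  [-5, 0, -19, 0, 0, 0, 0],
  [-5, 0, -19, 0, 0, 0, -1],
  [-48, 0, 12, 0, 0, 0, -1],
  [-48, 0, 12, 0, 0, 0, -1],
  [-48, 0, 12, 0, 0, 0, -1],
  [-48, 0, 12, 0, 0.13, 0, -1],
  [-20, 0, 0, 0, 0.13, 0, -1],
])

```text
time_s: 6.2
ee_pos: [471.5, 56.2, 237.4]
ee_rot: [0.071, 0.702, -0.07, 0.706]
wrist_force: [-0.2, 0.2, -0.7]
gripper_width: 0.009
```

```bash
python3 - <<'E'
from h import *
rep()
p,d,m=cap('side','pics/side3.png'); im=p[150:320,160:420]; cv2.imwrite('pics/c3.png',cv2.resize(im,None,fx=3,fy=3,interpolation=cv2.INTER_CUBIC))
E
```

```text
t 6.2 mill xy [-229.9   -1.9] z 237.4 F [-0.2  0.2 -0.7]
tool axes in mill frame (cols):
[[ 0.005 -0.006  1.   ]
 [ 0.001  1.     0.006]
 [-1.     0.001  0.005]]
```

View pics/c3.png

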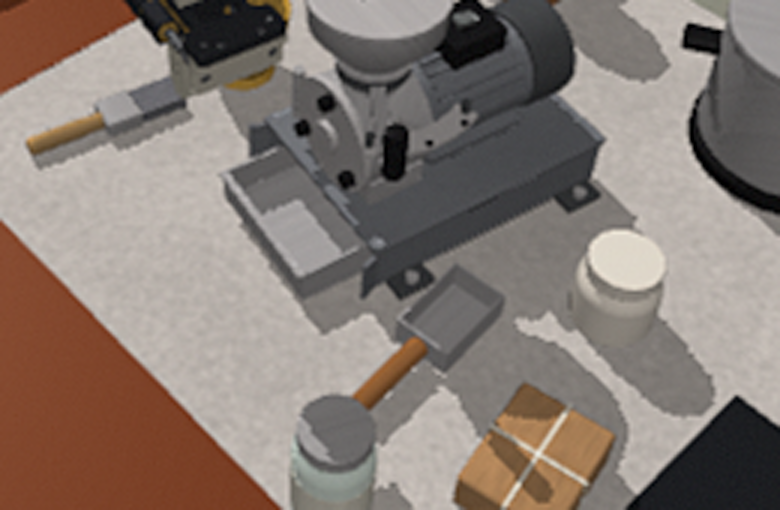

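The pan now stands home-like, with front corners at (223,178) and (305,288). The lever has not moved (grip (396,150)), nor have the scoop and jar. I check the pan by rays while positioning for the lever.

Emit:
apply_moves([
  [0, -45, 0, 0, 0, 0, -1],
  [0, -45, 0, 0, 0, 0, -1],
  [0, -45, 15, 0, 0, 0, -1],
  [0, 0, 25, 0, 0, 0, -1],
  [0, 0, 25, 0, 0, 0, -1],
  [15, 0, 0, 0, 0, 0, -1],
  [15, 0, 0, 0, 0, 0, -1],
  [0, 0, 0, 0, 0, 0, -1],
])

```text
time_s: 7.25
ee_pos: [512.4, -95.9, 203.1]
ee_rot: [0.069, 0.696, -0.075, 0.711]
wrist_force: [-0.5, -0.2, 0.9]
gripper_width: 0.002
```

```bash
python3 - <<'E'
from h import *
m=imaging.camera_model('side')
for u,v in ((223,178),(305,286)): print('pan corner',mill(ray(m,160+u/3-.3,150+v/3-.3,38)).round(1))
rep()
p,d,m=cap('side','pics/side4.png'); im=p[110:280,200:400]; cv2.imwrite('pics/c4.png',cv2.resize(im,None,fx=3.5,fy=3.5,interpolation=cv2.INTER_CUBIC))
E
```

```text
pan corner [-171.7   60.3]
pan corner [-170.5  -87.9]
t 7.25 mill xy [-158.9 -142.6] z 203.1 F [-0.5 -0.2  0.9]
tool axes in mill frame (cols):
[[ 0.021 -0.002  1.   ]
 [-0.006  1.     0.002]
 [-1.    -0.006  0.021]]
```

View pics/c4.png

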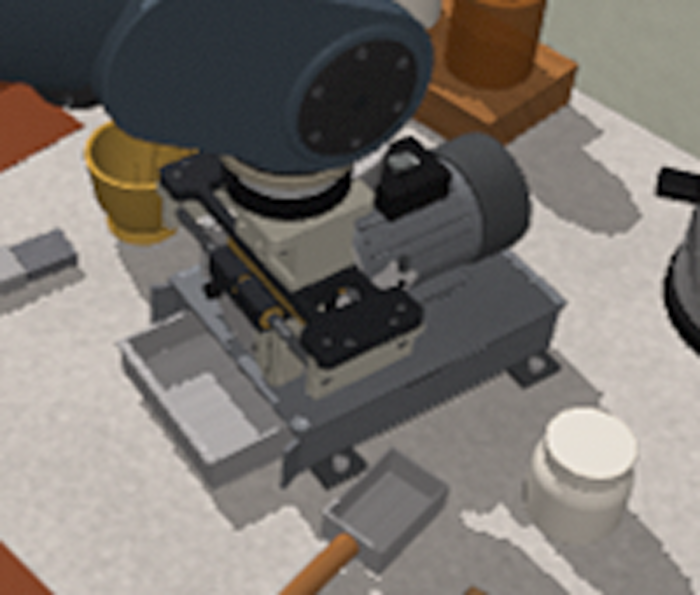

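The pan front reads -171 mm at its 5 mm lip, which puts the origin near x = -71. The fingertip contact position (-165.5 mm) gives -70.5, so the two agree. Now I push the lever.

Emit:
apply_moves([
  [-4, 5, 0, 0, 0.02, 0, -1],
  [0, 0, 14, 0, 0, 0, -1],
  [0, 0, 14, 0, 0, 0, -1],
  [0, 0, 14, 0, 0, 0, -1],
  [0, 0, 14, 0, 0, 0, -1],
  [0, 0, 14, 0, 0, 0, -1],
  [0, 0, 14, 0, 0, 0, -1],
  [0, 0, 0, 0, 0, 0, -1],
])

```text
time_s: 8.3
ee_pos: [599.0, -110.6, 209.2]
ee_rot: [0.067, 0.706, -0.076, 0.701]
wrist_force: [-5.8, 1.4, 2.7]
gripper_width: 0.008
```

```bash
python3 -c "
from h import *
rep()"
```

```text
t 8.3 mill xy [ -71.1 -139.3] z 209.2 F [-5.8  1.4  2.7]
tool axes in mill frame (cols):
[[-0.005 -0.003  1.   ]
 [-0.013  1.     0.002]
 [-1.    -0.013 -0.005]]
```

Emit:
apply_moves([
  [0, 0, 12, 0, 0, 0, -1],
  [0, 0, 12, 0, 0, 0, -1],
  [0, 0, 10, 0, 0, 0, -1],
  [0, 0, 6, 0, 0, 0, -1],
  [0, 0, 4, 0, 0, 0, -1],
  [0, 0, 3, 0, 0, 0, -1],
  [0, 0, 0, 0, 0, 0, -1],
  [0, 0, 0, 0, 0, 0, -1],
])

```text
time_s: 9.3
ee_pos: [646.4, -120.1, 209.4]
ee_rot: [0.067, 0.706, -0.076, 0.701]
wrist_force: [-1.6, 0.5, 0.1]
gripper_width: 0.004
```

```bash
python3 -c "
from h import *
rep()"
```

```text
t 9.3 mill xy [ -22.7 -139. ] z 209.4 F [-1.6  0.5  0.1]
tool axes in mill frame (cols):
[[-0.006 -0.003  1.   ]
 [-0.013  1.     0.003]
 [-1.    -0.013 -0.006]]
```

The finger face is at the full-feed grip position. I retreat backwards, then rise and draw away.

Emit:
apply_moves([
  [0, 0, -10, 0, 0, 0, -1],
  [0, 0, -20, 0, 0, 0, -1],
  [-30, 0, -10, 0, 0, 0, -1],
  [-40, 0, -20, 0, 0, 0, -1],
  [-30, 0, -50, 0, 0, 0, -1],
  [0, 0, -60, 0, 0, 0, -1],
  [0, 0, -60, 0, 0, 0, -1],
  [0, 0, 0, 0, 0, 0, -1],
])

```text
time_s: 10.3
ee_pos: [411.7, -70.7, 312.9]
ee_rot: [0.067, 0.705, -0.076, 0.702]
wrist_force: [0.9, 0.1, -0.5]
gripper_width: 0.007
```

```bash
python3 - <<'E'
from h import *
rep()
p,d,m=cap('side','pics/side5.png'); im=p[110:310,170:430]; cv2.imwrite('pics/c5.png',cv2.resize(im,None,fx=3,fy=3,interpolation=cv2.INTER_CUBIC))
E
```

```text
t 10.3 mill xy [-262.6 -138.3] z 312.9 F [ 0.9  0.1 -0.5]
tool axes in mill frame (cols):
[[-0.002 -0.003  1.   ]
 [-0.014  1.     0.003]
 [-1.    -0.014 -0.002]]
```

View pics/c5.png

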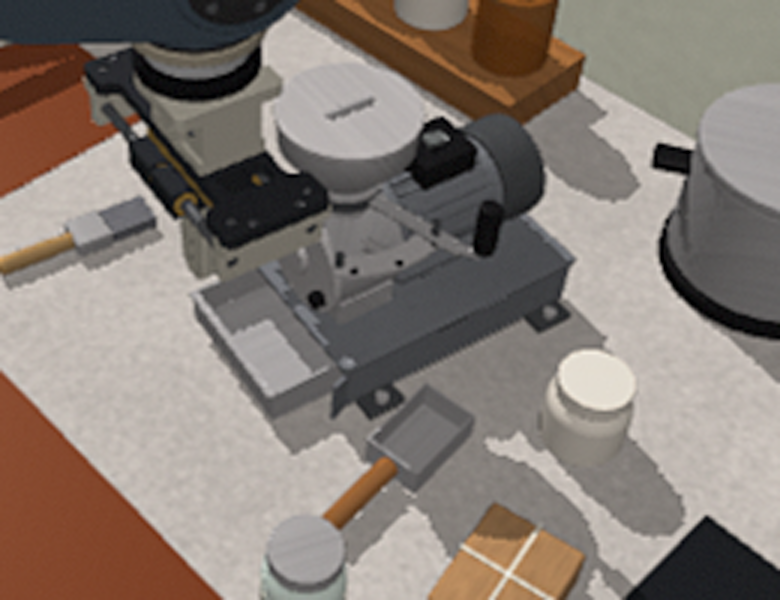

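The lever bar now points right and back, with its grip top at (489,207). The pan's front corners are at (193,292) and (272,402), and the bystanders look unmoved. One numeric check, then I hand in.

```bash
python3 - <<'E'
from h import *
m=imaging.camera_model('side'); f=lambda u,v,z: mill(ray(m,170+u/3-.3,110+v/3-.3,z)).round(1)
g=f(489,207,247); print('grip',g,'angle',np.arctan2(g[1],g[0]+50)-np.arctan2(-127,-70))
print('pan',f(193,292,38),f(272,404,38))
p3=cv2.imread('pics/side0.png').astype(int); p5=cv2.imread('pics/side5.png').astype(int); D=abs(p3-p5).max(-1)
for n,(u,v) in dict(scoop=(310,255),jar_tall=(271,300),jar_short=(367,240),parcel=(338,305),brush=(205,188)).items(): print(n,(D[v-12:v+13,u-15:u+16]>50).mean().round(3))
a=cv2.imread('pics/scene0.png').astype(int); b,_,_=cap('scene','pics/scene5.png'); D=abs(a-b.astype(int)).max(-1); print('mortar',(D[250:305,275:325]>50).mean(), 'jar_short',(D[200:245,112:150]>50).mean())
E
```

```text
grip [  -9.2 -138.9] angle 0.7894501606627609
pan [-168.   67.] [-171.7  -84.7]
scoop 0.0
jar_tall 0.0
jar_short 0.0
parcel 0.268
brush 0.0
mortar 0.0 jar_short 0.0
```

The parcel's difference is shading only: its top corner is at (336,278) in both frames. The arm never came near it. Handing in.

```bash
python3 -c "
from rig import bot,sense
bot.sign_off(); print(sense()['time_s'])"
```

```text
the job is handed in; nothing more can be done
the job is handed in; nothing more can be done
```

I pushed the pan fully home, then pushed the feed lever past half feed to full feed. I drew the arm clear and handed the job in at about 10.4 s of the 48 s allowed; no verdict was reported.

Last checks:
- **Pan position along x:** the push ended on the stop at about 15 N. The fingertip position there and the last picture (front lip at -168 to -172 mm, lip 5 mm) both put the pan's origin near x = -70 mm.
- **Pan sideways position:** the pictures put the pan at y of about -9 to -14 mm, inside the ±16 mm limit. The measured y is uncertain by several millimetres, because the yaw estimates disagreed (-0.19 to -0.24 rad). The bay cheeks physically limit it to about ±12 mm.
- **Lever:** its angle measured about 0.79 rad after release, above the 0.74 required.
- **Bystanders:** the scoop, brush, mortar and both jars showed no change in the pictures. The parcel's patch did differ (27% of its pixels). Its top corner is at the same pixel in the two later pictures, so I took the difference to be shading from the arm.

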